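# Make up the connecting-rod kit tray

### The job

The heat-blued connecting rod in the black kit tray has failed inspection: lay it flat in the red reject tray and put the loose bright rod into the nest that it leaves. Also complete the kit with the bearing cap and the hollow steel pin, each fully down in the nest of its shape; leave the other rod in its nest, and do not knock the jars, the bottle or the pump housing about.

Things in the scene. Friction and masses are not known exactly. Their poses are not given: they have to be found in the camera images.
- kit_tray: black kit tray, fixed, 212 (x) x 198 (y) x 18 mm; origin under its centre. Nests 12 mm deep, floor at z = 6 mm, about 2.5 mm play each side. Two keyhole rod nests along y, big ends towards -y; at +x the cap's and the pin's nests. Finger channels as deep as the nests cross it along x: y = -22 to +26 mm (rod shanks), +24 to +56 (cap), -74 to -42 (pin), so fingers may go down there.
- nest_rod_a (a point): floor of the rod nest on the tray's -x side (x = -66 mm): where the origin of a fully seated rod lies; a seated rod's y axis is the tray's y axis
- nest_rod_b (a point): the same for the second rod nest (x = +6 mm). One of the two holds the blued rod, the other a bright rod that stays
- nest_cap (a point): floor of the cap's nest (x = +84, y = +40 mm): where the origin of the fully seated cap lies, its y axis along the tray's +y. A rib stands in the nest between the two feet, so the cap goes down only with its broad foot towards the tray's +y
- nest_pin (a point): floor of the pin's nest (x = +84, y = -58 mm), a trough 69 x 29 mm along the tray's y: where the origin of the fully seated pin lies; either end first
- reject_tray: red sheet-steel tray, open on top, fixed, 150 (x) x 200 (y) x 30 mm, walls and floor 4 mm thick; origin under its centre
- rod_blued: the failed rod, dark blue and brown from heat, in one of the rod nests; 60 x 144 x 24 mm, lying flat; origin on its underside, halfway along. y runs along it: big end (54 mm ring, 60 mm over its bolt bosses) centred at y = -45 mm, small end (34 mm ring) at y = +55 mm. Shank from y = -18 to +38 mm, 20 mm wide, z = 3 to 21 mm: grip it near y = -3 mm, its balance,, fingers closing along x.
- blued_big (a point): centre of the blued rod's big end, 12 mm above its underside
- blued_small (a point): centre of its small end, 12 mm above its underside
- rod_kept: bright steel rod that lies in the other rod nest and stays there; shape as rod_blued
- rod_new: bright steel rod that lies loose on the bench, any way round; shape as rod_blued, same axes
- bearing_cap: dark cast-iron bearing cap standing on two feet like a bridge, 24 (x) x 96 (y) x 44 mm; origin on its underside, midway. Arch below 46 mm wide, 29 mm high, off centre: broad foot (30 mm long) towards +y, narrow foot (20 mm) towards -y. Crown from y = -31 to +33 mm is 44 mm high, the end shoulders 31 mm. Grip it across x at the middle of the crown.
- steel_pin: hollow bright steel pin lying on the bench, 64 mm long along its x, 24 mm across; origin at the middle of its underside. Grip it across y.
- nut_jar: glass jar of nuts, 60 mm across, 78 mm high; bystander; origin under its centre
- pump_housing: brown pump casting, 77 x 154 x 110 mm; bystander; origin under its centre
- tan_jar: tan jar with a black lid, 54 mm across, 113 mm high; bystander; origin under its centre
- squeeze_bottle: white squeeze bottle with a long nozzle, 44 mm across, 162 mm high; bystander; origin under its centre
Mind the look-alikes: they are no part of the job. What is shaped like the rod_kept but orange is not meant.

How it is judged:
At the end, for the whole second after the job is handed in: Blued rod flat in the red tray, both ends within its walls; new rod in the nest it left, kept rod in its own, cap and pin in theirs: each within 6 mm of its nest point, underside under 3.5 mm above the nest floor, in line to 0.08 rad, rods and cap level to 0.06 rad; all at rest (z of blued_big in the frame of reject_tray between 0 and 0.03 m and x of blued_big in the frame of reject_tray between -0.068 and 0.068 m and y of blued_big in the frame of reject_tray between -0.09 and 0.09 m and z of blued_small in the frame of reject_tray between 0 and 0.03 m and x of blued_small in the frame of reject_tray between -0.068 and 0.068 m and y of blued_small in the frame of reject_tray between -0.09 and 0.09 m and linear speed of each of rod_blued, rod_new, bearing_cap, steel_pin below 0.02 m/s and ((horizontal distance between rod_new and nest_rod_a below 0.006 m and z of rod_new in the frame of nest_rod_a below 0.0035 m and angle between the y axis of rod_new and the y axis of kit_tray, either way round below 0.08 rad and angle between rod_new's own z axis and vertical below 0.06 rad) or (horizontal distance between rod_new and nest_rod_b below 0.006 m and z of rod_new in the frame of nest_rod_b below 0.0035 m and angle between the y axis of rod_new and the y axis of kit_tray, either way round below 0.08 rad and angle between rod_new's own z axis and vertical below 0.06 rad)) and ((horizontal distance between rod_kept and nest_rod_a below 0.006 m and z of rod_kept in the frame of nest_rod_a below 0.0035 m and angle between the y axis of rod_kept and the y axis of kit_tray, either way round below 0.08 rad and angle between rod_kept's own z axis and vertical below 0.06 rad) or (horizontal distance between rod_kept and nest_rod_b below 0.006 m and z of rod_kept in the frame of nest_rod_b below 0.0035 m and angle between the y axis of rod_kept and the y axis of kit_tray, either way round below 0.08 rad and angle between rod_kept's own z axis and vertical below 0.06 rad)) and horizontal distance between bearing_cap and nest_cap below 0.006 m and z of bearing_cap in the frame of nest_cap below 0.0035 m and angle between the y axis of bearing_cap and the y axis of kit_tray, either way round below 0.08 rad and angle between bearing_cap's own z axis and vertical below 0.06 rad and horizontal distance between steel_pin and nest_pin below 0.006 m and z of steel_pin in the frame of nest_pin below 0.0035 m and angle between the x axis of steel_pin and the y axis of kit_tray, either way round below 0.08 rad); the robot touches nothing.
It fails at once if a bystander is knocked about: a jar, the bottle or the pump housing is shifted more than 30 mm or tipped more than 0.35 rad (distance of any of nut_jar, pump_housing, tan_jar, squeeze_bottle from where it was at the start of the episode above 0.03 m or angle between any of nut_jar, pump_housing, tan_jar, squeeze_bottle's own z axis and vertical above 0.35 rad).
It fails at once if the kept rod is lifted or shoved more than 12 mm out of its place (distance of rod_kept from where it was at the start of the episode above 0.012 m).
It also fails if it takes over 72 s, if anything falls off the work surface, if the arm or the gripper's body presses on something with over 40 N, if the wrist force passes 120 N, or if a joint passes its speed limit or range.

### The arm

A 7-joint arm with a two-finger parallel gripper is mounted at the origin on a cart in front of the work surface, level with it; the furniture and walls round the work are solid. World frame = base frame: x ahead of the robot, y to its left, z up, the work surface at z = 0. Lengths are in m, angles in rad, forces in N, time in s.
With the tool pointing down it reaches from about 0.35 to 0.9 m from the base axis. Payload 8.1 kg.
Tool frame: the origin (TCP) lies at the centre of the arm's flange, where the gripper is bolted on; the fingertips stand 173 mm ahead of it and the grasp point (between the pads) lies 155 mm ahead of it; z points along the fingers, y is the line along which they close (so a half turn about z gives the same grasp; the last joint's range is limited). The gripper opens to 85 mm and grips with 20 to 120 N. Pads are 22 mm wide; open, the fingers measure 114 mm over their backs; the gripper's body (76 mm by 85 mm) begins 54 mm behind the grasp point. The pads swing forward as they close: fully open they stand 13 mm farther back than shut.
Start: joints at [1.141, 0.434, 0.025, 1.573, -0.012, 1.134, -0.075], TCP at [0.201, -0.592, 0.405] pointing down, gripper open.
Joint ranges: [-2.62, 2.62], [-0.44, 2.09], [-1.27, 1.32], [0.08, 2.57], [-1.32, 4.46], [0.12, 2], [-2.74, 2.74]. Speed limits (rad/s): [2.22, 2.22, 3.01, 3.01, 3.14, 3.14, 3.14].

### API

Orientations are given as a rotation vector (axis times angle).
In Python, from station import movep, move_l, set_joints, gripper_to, dwell, solve_ik, capture, camera_info, MotionError, job_done, recognise, mark_of, current_time, current_q, current_joint_vel, current_joint_torque, current_ee_pos, current_tcp_rot, current_force, current_moment, current_finger_gap, current_grasp_force gives the robot as it stands. Calls block until the motion is done:
- movep(position, orientation): joint-space move of the TCP to a pose.
- move_l(position, speed=0.15, rot=None, f_stop=None): straight line of the TCP; rot=None keeps the orientation; speed is the mean speed in m/s. With f_stop (N) it stops when the force on the tool has changed by that much, and returns True; else False.
- set_joints(angles): joint-space move.
- gripper_to(opening, force=None): finger opening in m; force is the grip in N (None keeps the last); returns when the fingers have stopped.
- dwell(seconds).
- solve_ik(position, orientation): joint angles nearest the present ones, or None.
- capture(name): name is "side" or "top" or "wrist"; returns the picture (420x560x3 uint8, red, green, blue); there is no depth.
- camera_info(name): a dict with "fx", "fy", "cx", "cy" (pixels), "rvec" (rotation vector, rad) and "tvec" (3), from world to camera coordinates, as OpenCV has them; the wrist camera has in their place "mount" (4x4, takes a point from camera to tool coordinates, whose origin is the TCP and whose axes are the flange's). Camera axes: x right, y down, z forward; pixel columns grow to the right and rows downward; lengths in m; the calibration is good to about 2 mm. A picture is of the moment at which its call begins: read the wrist's pose just before it. camera_info takes no time and is no camera call.
A pose or a line that the arm cannot do raises MotionError and nothing moves.
- job_done(): hands the job in; it is judged then, once.
Trained networks look in the newest picture that a camera, given by its name, has taken for a name from the list of things; names that differ only in an ending like _2 or _b are one class to them, and where a whole thing is asked for, a point or a joint stands for the part that bears it (a point fixed in the world has none). Each returns a list of dicts, best first, with "score" (0 to 1); they miss things now and then, are a little off and sometimes report something else, mostly with a low value. They report only what shows in the picture. A call takes as long as a camera call. They do not tell look-alikes from the thing itself.
- recognise(target, camera): "box" ([centre column, centre row, width, height] in pixels, round what is visible of it).
- mark_of(target, camera): "point" ([column, row] in pixels: a listed point, or the origin of a listed thing).
Readings, each from a call of its own:
- current_time(): time.
- current_q(): joint angles.
- current_joint_vel(): joint speeds.
- current_joint_torque(): joint torques, N m.
- current_ee_pos(): TCP position.
- current_tcp_rot(): TCP orientation.
- current_force(): force on the tool from outside, world axes, zero at the start.
- current_moment(): the same for the moment, N m.
- current_finger_gap(): finger opening in m.
- current_grasp_force(): force on a finger pad.
Only numpy, scipy, OpenCV 4.12 (cv2) and the standard library are available. Lean on these libraries where they do the work, as an engineer would, in place of code of your own. Each camera call takes 0.05 s, during which the arm holds its last target. There are 200 camera calls.

## Working session

There is one attempt and no reset: what is moved stays moved. The work goes in short steps, each a Python script; the robot and the scene stay as the last script left them, time stands still between calls to the robot, and variables do not carry over. Pictures are saved under pics/ and viewed, at most 10 in all, crops included, and the job is handed in when it is done.

```bash
mkdir -p pics; ls; cat > h.py <<'E'
import numpy as np, cv2
from station import *
from scipy.spatial.transform import Rotation as R
def cam(name):
    c=camera_info(name); K=np.array([[c['fx'],0,c['cx']],[0,c['fy'],c['cy']],[0,0,1]])
    if 'mount' in c:
        M=np.array(c['mount']); Rt=R.from_rotvec(current_tcp_rot()).as_matrix()
        Rc=Rt@M[:3,:3]; p=Rt@M[:3,3]+np.array(current_ee_pos()); return K,Rc,p
    Rw=R.from_rotvec(c['rvec']).as_matrix(); return K,Rw.T,-Rw.T@np.array(c['tvec'])
def ray(C,px):
    K,Rc,p=C; d=Rc@np.linalg.inv(K)@np.array([px[0],px[1],1.]); return p,d/np.linalg.norm(d)
def at_z(C,px,z):
    p,d=ray(C,px); return p+d*(z-p[2])/d[2]
def proj(C,X):
    K,Rc,p=C; q=K@(Rc.T@(np.array(X)-p)); return q[:2]/q[2]
def tri(obs):
    A=np.zeros((3,3));b=np.zeros(3);
    for C,px in obs:
        p,d=ray(C,px);P=np.eye(3)-np.outer(d,d);A+=P;b+=P@p
    x=np.linalg.solve(A,b); return x,max(np.linalg.norm(proj(C,x)-px) for C,px in obs)
def save(im,f): cv2.imwrite('pics/'+f,im[:,:,::-1])
E
python3 - <<'E'
from h import *
for n in ('top','side'):
    im=capture(n); save(im,n+'0.png'); C=cam(n); print(n,C[2].round(3),C[0][0,0],C[1][:,2].round(2))
    for t in ('kit_tray','reject_tray','rod_blued','rod_new','bearing_cap','steel_pin','blued_big','blued_small','nest_cap','nest_pin','nest_rod_a','nest_rod_b'):
        print(t,[(np.round(r['point']).astype(int).tolist(),round(r['score'],2)) for r in mark_of(t,n)][:5])
print(current_time(),current_tcp_rot())
E
```

```text
pics
top [0.312 0.073 1.699] 546.9507808230844 [ 0.11 -0.01 -0.99]
kit_tray [([268, 182], 0.95), ([257, 212], 0.17)]
reject_tray [([437, 224], 0.79), ([276, 154], 0.45)]
rod_blued [([275, 207], 0.61)]
rod_new [([362, 157], 0.87), ([258, 214], 0.69)]
bearing_cap [([373, 220], 0.78)]
steel_pin [([176, 213], 0.5)]
blued_big [([288, 203], 0.85)]
blued_small [([256, 210], 0.65), ([274, 206], 0.4)]
nest_cap [([249, 163], 0.58)]
nest_pin [([274, 156], 0.88), ([374, 216], 0.54)]
nest_rod_a [([270, 187], 0.95), ([275, 208], 0.79), ([273, 152], 0.64), ([183, 150], 0.63), ([246, 166], 0.57)]
nest_rod_b [([270, 187], 0.95), ([275, 208], 0.79), ([273, 152], 0.64), ([183, 150], 0.63), ([246, 166], 0.57)]
side [0.506 1.552 0.854] 519.6716804340623 [ 0.02 -0.88 -0.47]
kit_tray [([269, 226], 0.73), ([295, 227], 0.42)]
reject_tray [([306, 162], 0.73)]
rod_blued [([285, 228], 0.9)]
rod_new [([250, 186], 0.67)]
bearing_cap [([302, 181], 0.51)]
steel_pin [([292, 279], 0.79)]
blued_big [([293, 226], 0.66), ([285, 209], 0.64), ([266, 224], 0.28)]
blued_small [([294, 228], 0.65), ([290, 222], 0.51), ([269, 225], 0.28)]
nest_cap [([246, 238], 0.71)]
nest_pin [([242, 220], 0.65)]
nest_rod_a [([289, 220], 0.91), ([268, 227], 0.6)]
nest_rod_b [([289, 220], 0.91), ([268, 227], 0.6)]
1.3 [ 3.09971946e+00  5.10948718e-01 -3.29338369e-05]
```

View pics/top0.png

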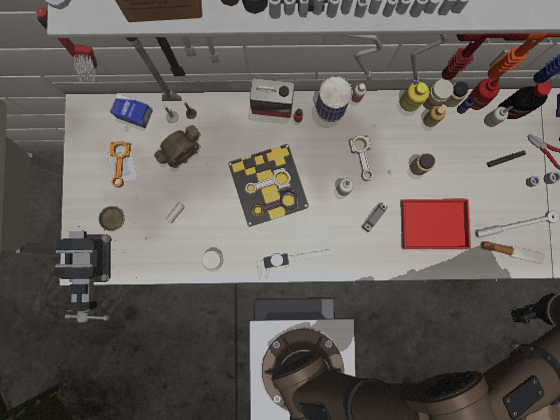

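View pics/side0.png

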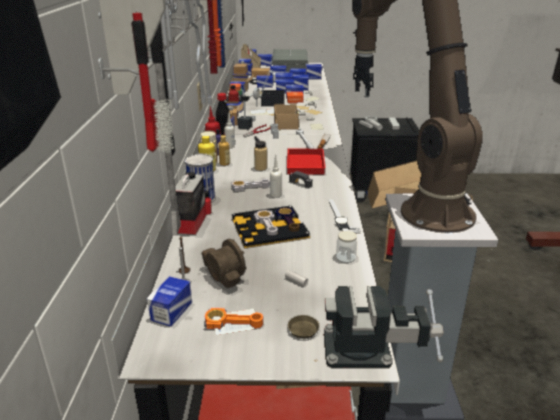

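The top view shows the tray at (268,182) with the blued rod in its lower nest (275,207) and the bright kept rod above it (268,183). The loose bright rod is at (360,157), the cap at (375,216), the pin at (175,212) and the red tray at (436,223).
Could be mistaken for the rod: the orange rod (120,163), the kept rod (268,183) and the caliper (290,260). My choice by description is blued = (275,207) and new = (360,157). I'll check it close up with the wrist camera.

```bash
python3 - <<'E'
from h import *
C=cam('top')
for n,px,z in [('tray',(268,182),0),('blued',(275,207),.01),('new',(360,157),.01),('cap',(375,217),.02),('pin',(175,212),.01),('red',(436,224),.02),('redTL',(402,199),.03),('redBR',(470,249),.03),('bottle',(345,186),.1),('tan',(422,165),.1),('nutjar',(212,258),.07)]:
    print(n,at_z(C,px,z).round(3))
print(np.array(camera_info('wrist')['mount']).round(3),camera_info('wrist')['fx'])
t=current_time()
# look over tray: 1st view
w=R.from_euler('ZYX',[0,0,np.pi])  # tool down
print(w.as_matrix().round(2).tolist())
c=at_z(C,(268,182),0)
for i,(tx,ty,zz) in enumerate([(c[0]-.06,c[1],.5),(c[0]-.14,c[1],.5)]):
    best=None
    for yaw in np.linspace(0,np.pi*2,24,endpoint=False):
        q=solve_ik([tx,ty,zz],(R.from_euler('z',yaw)*w).as_rotvec())
        if q is not None:
            d=np.abs(np.array(q)-current_q()).max(); print(round(yaw,2),round(d,2),end=' ')
    print()
print(t)
E
```

```text
tray [0.574 0.097 0.   ]
blued [0.493 0.076 0.01 ]
new [ 0.648 -0.193  0.01 ]
cap [ 0.457 -0.232  0.02 ]
pin [0.482 0.386 0.01 ]
red [ 0.433 -0.419  0.02 ]
redTL [ 0.511 -0.315  0.03 ]
redBR [ 0.354 -0.517  0.03 ]
bottle [ 0.543 -0.132  0.1  ]
tan [ 0.603 -0.362  0.1  ]
nutjar [0.338 0.265 0.07 ]
[[-0.001 -0.949 -0.316  0.081]
 [ 1.    -0.001  0.    -0.   ]
 [-0.001 -0.316  0.949  0.029]
 [ 0.     0.     0.     1.   ]] 320.27073676171824
[[1.0, 0.0, 0.0], [0.0, -1.0, -0.0], [0.0, 0.0, -1.0]]
0.0 1.99 0.26 1.74 0.52 1.48 0.79 1.22 1.05 0.96 1.31 0.83 1.57 0.83 1.83 0.83 2.09 0.85 2.36 0.87 2.62 0.9 2.88 0.93 3.14 1.06 3.4 1.29 3.67 1.56 3.93 1.82 4.19 2.08 4.45 2.34 4.71 2.6 4.97 2.66 5.24 2.47 5.5 2.3 5.76 2.47 6.02 2.23 
0.0 1.96 0.26 1.7 0.52 1.44 0.79 1.18 1.05 0.91 1.31 0.9 1.57 0.92 1.83 0.95 2.09 0.97 2.36 0.99 2.62 1.01 2.88 1.05 3.14 1.12 3.4 1.38 3.67 1.64 3.93 1.91 4.19 2.17 4.45 2.43 4.71 2.69 5.5 2.56 5.76 2.46 6.02 2.21 
1.3
```

```bash
cat > look.py <<'E'
from h import *
import pickle,sys
def yawrot(y): return (R.from_euler('z',y)*R.from_rotvec([np.pi,0,0])).as_rotvec()
def view(tag,names):
    C=cam('wrist'); im=capture('wrist'); save(im,tag+'.png'); out={}
    for n in names:
        out[n]=[(np.array(r['point']),r['score']) for r in mark_of(n,'wrist') if r['score']>.3]
        print(tag,n,[(p.round(0).astype(int).tolist(),round(s,2)) for p,s in out[n]])
    pickle.dump((C,out),open(tag+'.pkl','wb')); return C,out
E
python3 - <<'E'
from look import *
Y=np.pi/2
for tag,p,ns in [('A',(.5,-.30,.4),('rod_new','blued_big','blued_small','bearing_cap','reject_tray')),('B',(.5,-.16,.4),('rod_new','blued_big','blued_small','bearing_cap','reject_tray')),
 ('C',(.5,.14,.4),('kit_tray','rod_blued','blued_big','blued_small','nest_rod_a','nest_cap','nest_pin','steel_pin')),('D',(.5,.27,.4),('kit_tray','rod_blued','blued_big','blued_small','nest_rod_a','nest_cap','nest_pin','steel_pin'))]:
    movep(p,yawrot(Y)); print(current_time()); view(tag,ns)
print(current_time())
a=[cv2.imread(f'pics/{t}.png') for t in 'BC']
cv2.imwrite('pics/B_big.png',cv2.resize(a[0],(800,600))); cv2.imwrite('pics/C_big.png',cv2.resize(a[1],(800,600)))
E
```

```text
2.8417
A rod_new [([422, 81], 0.75)]
A blued_big []
A blued_small []
A bearing_cap [([247, 108], 0.96)]
A reject_tray [([234, 262], 0.97)]
3.7583
B rod_new [([405, 207], 0.7)]
B blued_big []
B blued_small []
B bearing_cap [([250, 226], 0.6)]
B reject_tray [([238, 346], 0.93)]
5.2083
C kit_tray [([336, 204], 0.76)]
C rod_blued [([287, 222], 0.82)]
C blued_big [([299, 257], 0.6)]
C blued_small [([269, 182], 0.8), ([286, 220], 0.4)]
C nest_rod_a [([285, 224], 0.93)]
C nest_cap [([398, 154], 0.9)]
C nest_pin [([416, 230], 0.91)]
C steel_pin [([285, 220], 0.49)]
6.2417
D kit_tray [([331, 295], 0.73)]
D rod_blued []
D blued_big [([296, 345], 0.69), ([286, 313], 0.34)]
D blued_small [([271, 282], 0.63)]
D nest_rod_a [([338, 299], 0.98), ([289, 313], 0.82)]
D nest_cap [([391, 263], 0.66)]
D nest_pin []
D steel_pin [([269, 64], 0.6)]
6.6917
```

View pics/B_big.png

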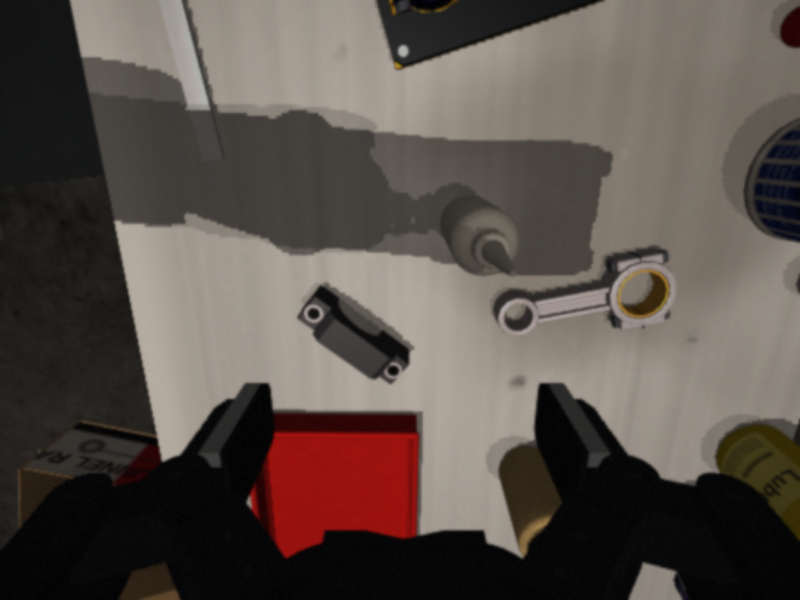

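View pics/C_big.png

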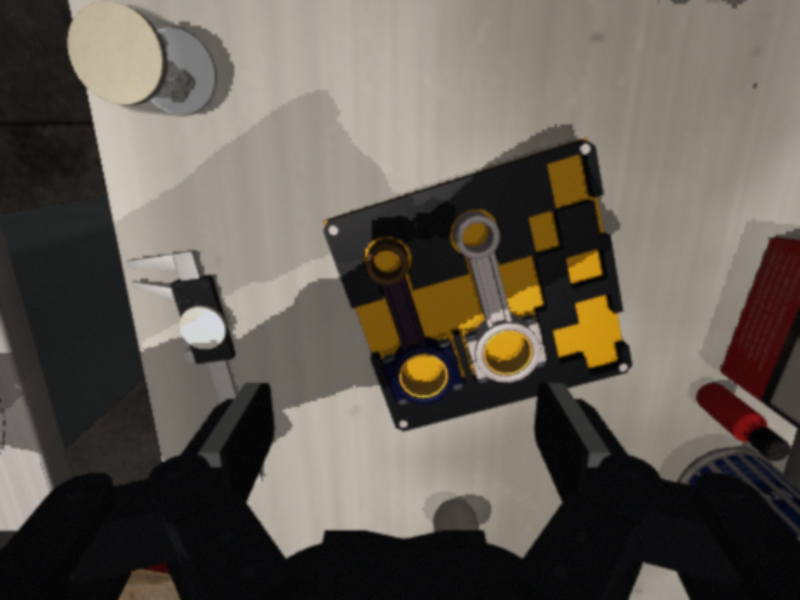

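Both close views confirm the choice. View B (800 px scale) shows the bright loose rod with its big end at (640,294) and small end at (518,316). The cap is at (353,342) and the bottle at (480,235). View C shows the blued rod in the left nest, big end (423,375) and small end (387,260). The kept bright rod is beside it, and the tray screws are at (333,230), (585,149), (623,367) and (403,424).

```bash
python3 - <<'E'
from look import *
C={t:pickle.load(open(t+'.pkl','rb'))[0] for t in 'ABCD'}
I={t:cv2.imread(f'pics/{t}.png') for t in 'ABCD'}
s=1/1.42857
def blob(t,px,r=8):
    g=cv2.cvtColor(I[t],cv2.COLOR_BGR2GRAY).astype(float); x,y=np.round(px).astype(int)
    w=g[y-r:y+r+1,x-r:x+r+1]
    m=np.clip(w-130,0,None)
    yy,xx=np.mgrid[-r:r+1,-r:r+1]; k=(xx**2+yy**2<=(r-1)**2); m=m*k
    return np.array([x+(m*xx).sum()/m.sum(),y+(m*yy).sum()/m.sum()])
pts=[]
for p in [(333,230),(585,149),(623,367),(403,424)]:
    a=blob('C',blob('C',np.array(p)*s,5),4); X=at_z(C['C'],a,.018); q=proj(C['D'],X); b=blob('D',blob('D',q,5),4)
    x,e=tri([(C['C'],a),(C['D'],b)]); pts.append(x); print(a.round(1),q.round(1),b.round(1),x.round(4),round(e,2))
P=np.array(pts); c=P.mean(0); print('tray',c)
print('sides',np.linalg.norm(P[1]-P[0]),np.linalg.norm(P[2]-P[1]),np.linalg.norm(P[2]-P[3]),np.linalg.norm(P[3]-P[0]))
for a,b in ((0,1),(3,2)): d=P[b]-P[a]; print('yaw x',np.arctan2(d[1],d[0]))
for a,b in ((3,0),(2,1)): d=P[b]-P[a]; print('yaw y',np.arctan2(-d[0],d[1]))
T=[('A',(247,108),5),('B',(248,238),5),('B',(410,212),3),('D',(269,64),5)]
out=[]
for t,(x,y),k in T:
    w,h=400//k,300//k; x0=int(x-w/2);y0=int(y-h/2); print(t,x0,y0,k)
    out.append(cv2.resize(I[t][y0:y0+h,x0:x0+w],(400,300),interpolation=cv2.INTER_CUBIC))
cv2.imwrite('pics/m1.png',np.vstack([np.hstack(out[:2]),np.hstack(out[2:])]))
E
```

```text
<stdin>:10: RuntimeWarning: invalid value encountered in scalar divide
<stdin>:6: RuntimeWarning: invalid value encountered in cast
<stdin>:7: RuntimeWarning: overflow encountered in scalar subtract
Traceback (most recent call last):
ValueError: operands could not be broadcast together with shapes (0,0) (9,9)
```

```bash
cat > meas.py <<'E'
from look import *
C={t:pickle.load(open(t+'.pkl','rb'))[0] for t in 'ABCD'}
I={t:cv2.imread(f'pics/{t}.png') for t in 'ABCD'}
s=1/1.42857
def blob(t,px,r):
    g=cv2.cvtColor(I[t],cv2.COLOR_BGR2GRAY).astype(float); x,y=np.round(px).astype(int)
    w=g[y-r:y+r+1,x-r:x+r+1]
    yy,xx=np.mgrid[-r:r+1,-r:r+1]; k=(xx**2+yy**2<=(r+.3)**2)
    m=np.clip(w-(w[k].max()+np.median(w[k]))/2,0,None)*k
    return np.array([x+(m*xx).sum()/m.sum(),y+(m*yy).sum()/m.sum()])
E
python3 - <<'E'
from meas import *
pts=[]
for p in [(333,230),(585,149),(623,367),(403,424)]:
    a=blob('C',blob('C',np.array(p)*s,3),3); X=at_z(C['C'],a,.018); q=proj(C['D'],X); b=blob('D',blob('D',q,4),3)
    x,e=tri([(C['C'],a),(C['D'],b)]); pts.append(x); print(a.round(1),q.round(1),b.round(1),x.round(4),round(e,2),X.round(4))
P=np.array(pts); c=P.mean(0); print('tray',c)
print('sides',np.linalg.norm(P[1]-P[0]),np.linalg.norm(P[2]-P[1]),np.linalg.norm(P[2]-P[3]),np.linalg.norm(P[3]-P[0]))
for a,b in ((0,1),(3,2)): d=P[b]-P[a]; print('yaw x',np.arctan2(d[1],d[0]))
for a,b in ((3,0),(2,1)): d=P[b]-P[a]; print('yaw y',np.arctan2(-d[0],d[1]))
T=[('A',(247,108),5),('B',(248,238),5),('B',(410,212),3),('D',(269,64),5)]
out=[]
for t,(x,y),k in T:
    w,h=400//k,300//k; x0=int(x-w/2);y0=int(y-h/2); print(t,x0,y0,k)
    out.append(cv2.resize(I[t][y0:y0+h,x0:x0+w],(400,300),interpolation=cv2.INTER_CUBIC))
cv2.imwrite('pics/m1.png',np.vstack([np.hstack(out[:2]),np.hstack(out[2:])]))
E
```

```text
[233.  160.9] [238.9 267. ] [238.8 267.7] [0.4454 0.1555 0.0206] 0.08 [0.445 0.155 0.018]
[409.5 103.7] [396.3 222.1] [395.9 223. ] [0.6319 0.2148 0.0212] 0.16 [0.6333 0.2148 0.018 ]
[435.9 257. ] [421.4 345.2] [423.  345.5] [0.6891 0.0351 0.0175] 0.89 [0.6877 0.0356 0.018 ]
[281.9 296.4] [282.1 377.1] [281.7 376. ] [ 0.4983 -0.0239  0.0123] 0.25 [ 0.4986 -0.02    0.018 ]
tray [0.56617103 0.09536325 0.01789945]
sides 0.19577779176545274 0.18859322485909624 0.19978985543046324 0.1872076889791085
yaw x 0.30801167497588966
yaw x 0.30010983002295005
yaw y 0.28691486556857076
yaw y 0.30797236625341196
A 207 78 5
B 208 208 5
B 343 162 3
D 229 34 5
```

View pics/m1.png

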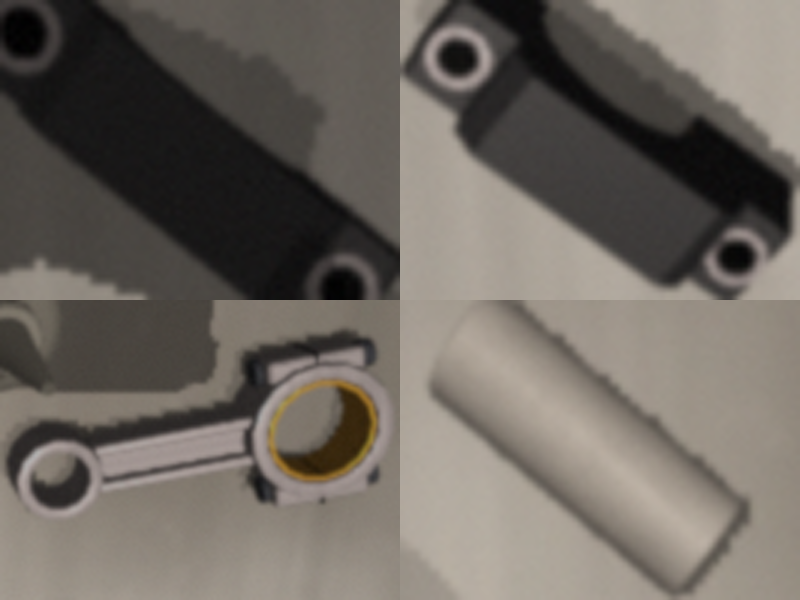

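The montage shows the cap's broad foot at lower right in view B: the arch is nearer the upper-left end, and the bolt holes are at (458,57) and (736,257). The new rod's big bore is at (325,430) and its small bore at (60,477). The pin is centred at (585,448).

```bash
cat >> look.py <<'E'
TR=np.array([.5662,.0960]); TH=.303
def tray(x,y): return TR+R.from_euler('z',TH).as_matrix()[:2,:2]@np.array([x,y])
UP=.42
def go(xy,yaw,z=UP): movep([xy[0],xy[1],z],yawrot(yaw))
def down(xy,z,speed=.2,f=None): return move_l([xy[0],xy[1],z],speed=speed,f_stop=f)
E
python3 - <<'E'
from meas import *
def mk(t,n): return pickle.load(open(t+'.pkl','rb'))[1][n][0][0]
for n in ('rod_new','bearing_cap','reject_tray'): print(n,[a if np.isscalar(a) else a.round(4) for a in tri([(C[t],mk(t,n)) for t in 'AB'])])
h1=tri([(C['A'],(211.4,85)),(C['B'],(219.6,219.4))]); h2=tri([(C['A'],(275.4,135.4)),(C['B'],(275.2,259.4))])
print('cap holes',h1,h2); d=h2[0]-h1[0]; print('cap',(h1[0]+h2[0])/2,np.linalg.norm(d),'yaw',np.arctan2(-d[0],d[1]))
for t,p in (('B',(219.6,219.4)),('B',(275.2,259.4))): print(at_z(C[t],p,.031))
b=at_z(C['B'],(451.3,205.3),.024); m=at_z(C['B'],(363,221),.024); d=m-b
print('new big',b,'small',m,np.linalg.norm(d),'orig',b+.45*d,'yaw',np.arctan2(-d[0],d[1]))
print('pin',at_z(C['D'],(266,63.6),.012), [at_z(C['D'],(229+x/5,34+(y-300)/5),.012).round(4) for x,y in ((56,345),(314,551))])
Ct=cam('top'); print('pin top',at_z(Ct,(175.5,212.5),.012)); 
for x,y in ((-66,0),): print('blued',tray(-.066,0),tray(-.066,-.045),at_z(C['C'],np.array((423,375))*s,.03),tray(-.066,.055),at_z(C['C'],np.array((387,260))*s,.03))
for n in('nest_cap','nest_pin','nest_rod_a'): print(n,at_z(C['C'],mk('C',n),.006).round(4))
print(tray(.084,.04),tray(.084,-.058))
for n,p,ys in (('a',tray(-.066,0),(1.874,1.874-np.pi)),('red',(.433,-.419),(1.571,-1.571))):
  for y in ys:
    q=solve_ik([*p,.2],yawrot(y)); print(n,y,None if q is None else np.round(q,2))
print(current_q())
E
```

```text
rod_new [array([ 6.489e-01, -2.029e-01,  6.000e-04]), np.float64(0.036728373640238336)]
bearing_cap [array([ 0.4589, -0.2294, -0.0019]), np.float64(0.04451942256869405)]
reject_tray [array([ 0.4323, -0.4299, -0.0183]), np.float64(0.34070033516223835)]
cap holes (array([ 0.42841869, -0.20699913,  0.03270562]), np.float64(0.046757951611893785)) (array([ 0.49101028, -0.2558378 ,  0.03572509]), np.float64(0.05071662845720488))
cap [ 0.45971449 -0.23141847  0.03421536] 0.07944835523251215 yaw -2.2333938256189168
[ 0.42810855 -0.20764403  0.031     ]
[ 0.49084273 -0.25833838  0.031     ]
new big [ 0.69228871 -0.19315833  0.024     ] small [ 0.59293965 -0.21233251  0.024     ] 0.10118243617156673 orig [ 0.64758163 -0.20178671  0.024     ] yaw 1.761450283871281
pin [0.48188472 0.38689084 0.012     ] [array([0.4562, 0.4059, 0.012 ]), array([0.5086, 0.3671, 0.012 ])]
pin top [0.48029788 0.3843164  0.012     ]
blued [0.50320659 0.0763066 ] [0.51663391 0.03335654] [0.51575447 0.03503306 0.03      ] [0.48679542 0.12880111] [0.48715518 0.13376894 0.03      ]
nest_cap [0.6319 0.1605 0.006 ]
nest_pin [0.6639 0.066  0.006 ]
nest_rod_a [0.5022 0.0755 0.006 ]
[0.63443804 0.15924216] [0.66367976 0.06570648]
a 1.874 [ 0.11  0.58 -0.49  2.03  0.45  0.64 -0.38]
a -1.267592653589793 [-0.9   0.73  0.95  2.11 -0.88  0.78 -2.21]
red 1.571 [ 0.92  0.66 -0.36  1.8   0.32  0.74  0.4 ]
red -1.571 [ 0.3   0.7   0.58  1.86 -0.54  0.75 -1.97]
[-0.16649847  0.41238918 -0.58160123  1.68451466  0.24756068  1.11884374
 -0.81945986]
```

Everything agrees to about 2 mm. Next: the blued rod to the red tray, then a close look at the new rod and the cap.

```bash
python3 - <<'E'
from look import *
p=tray(-.066,-.003); y=TH+np.pi/2
gripper_to(.045,force=100); go(p,y,.30)
print(down(p,.1825,.12,20),current_ee_pos()); gripper_to(0,force=100)
print('gap',current_finger_gap(),current_grasp_force(),current_time())
down(p,.30,.25); print('gap',current_finger_gap(),current_force())
go((.5,-.15),1.7); go((.433,-.419),np.pi/2,.30)
print(down((.433,-.419),.183,.15,20),current_ee_pos(),current_finger_gap())
gripper_to(.045); down((.433,-.419),.30,.3); print(current_time())
go((.56,-.30),np.pi/2,.33); view('E',('rod_new','bearing_cap','rod_blued','blued_big','blued_small','reject_tray'))
go((.56,-.20),np.pi/2,.33); view('F',('rod_new','bearing_cap')); print(current_time())
C=cam('wrist'); E=pickle.load(open('E.pkl','rb'))
print(proj(C,[.692,-.193,.024]),proj(C,[.593,-.2123,.024]),proj(C,[.4281,-.2073,.031]),proj(C,[.4908,-.2571,.031]))
a=[cv2.imread(f'pics/{t}.png') for t in 'EF']; cv2.imwrite('pics/E_F.png',np.hstack([cv2.resize(i,(400,300)) for i in a]))
cv2.imwrite('pics/F_big.png',cv2.resize(a[1],(800,600)))
E
```

```text
False [0.50442673 0.07366184 0.1831017 ]
gap 0.017764952055488867 98.45189094543457 9.5417
gap 0.017560173640265443 [-0.12819268 -1.06649165 -4.20931945]
True [ 0.43283185 -0.41776619  0.18155453] 0.01756966044250916
14.0417
E rod_new [([384, 81], 0.83)]
E bearing_cap [([172, 112], 0.92)]
E rod_blued [([164, 291], 0.69)]
E blued_big []
E blued_small [([150, 249], 0.58)]
E reject_tray [([168, 292], 0.63)]
F rod_new [([374, 194], 0.86)]
F bearing_cap [([182, 219], 0.8)]
15.7667
[431.5247102  184.87788463] [319.74872555 205.76620603] [134.53368979 203.48088311] [209.59520509 253.96107567]
```

View pics/F_big.png

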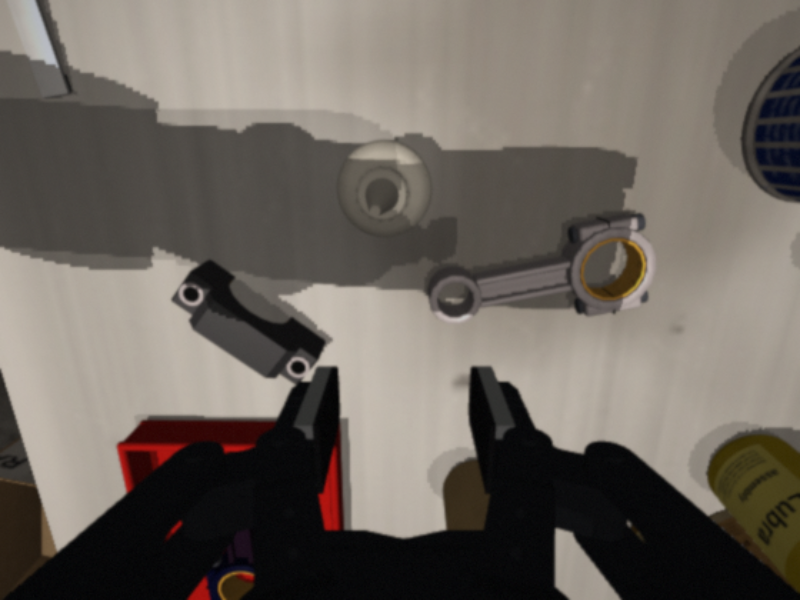

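View F (800 px scale) shows the blued rod in the red tray (lower left), the new rod with its big bore at about (613,268) and small bore at (455,293), and the cap's holes at (190,294) and (297,367). I'll refine these, then grasp the rod.

```bash
python3 - <<'E'
from look import *
s=1/1.42857
C={};I={}
for t in 'BEF': C[t]=pickle.load(open(t+'.pkl','rb'))[0]; I[t]=cv2.imread(f'pics/{t}.png')
bo=[];so=[]
for t in 'BEF':
    hsv=cv2.cvtColor(I[t],cv2.COLOR_BGR2HSV); g=cv2.inRange(hsv,(12,110,50),(32,255,255))
    p=proj(C[t],[.692,-.195,.024]); M=np.zeros_like(g); cv2.circle(M,tuple(int(v) for v in p),32,255,-1); g&=M
    pts=cv2.findNonZero(g); h=cv2.convexHull(pts); (c,ax,an)=cv2.fitEllipse(h); bo.append((C[t],np.array(c)))
    print(t,'big',np.round(c,1),np.round(ax,1),at_z(C[t],c,.024).round(4))
    # small end: bright/contrast Hough around prediction
    p=proj(C[t],[.5935,-.2125,.024]); x,y=int(p[0]),int(p[1]); r=26
    if y-r<0: continue
    w=cv2.resize(cv2.cvtColor(I[t],cv2.COLOR_BGR2GRAY)[y-r:y+r,x-r:x+r],None,fx=4,fy=4,interpolation=cv2.INTER_CUBIC)
    f=C[t][0][0,0]/(C[t][2][2]-.024)*.017*4
    cs=cv2.HoughCircles(w,cv2.HOUGH_GRADIENT,1.5,200,param1=80,param2=15,minRadius=int(f*.85),maxRadius=int(f*1.2))
    if cs is not None:
        c=cs[0,0,:2]/4+[x-r,y-r]; so.append((C[t],c)); print('  small',c.round(1),cs[0,0,2]/f,at_z(C[t],c,.024).round(4))
print(tri(bo), tri(so) if len(so)>1 else '')
print('manual F small',at_z(C['F'],(455*s,293*s),.024),'big',at_z(C['F'],(613*s,268*s),.024))
for a in ((190,294),(297,367)): print('cap hole F',at_z(C['F'],np.array(a)*s,.031))
y=1.76
for yy in (1.76+np.pi/2,1.76-np.pi/2): 
    q=solve_ik([.647,-.203,.2],yawrot(yy)); print(yy,None if q is None else np.round(q,2))
E
```

```text
B big [449.9 205.1] [31.4 37.7] [ 0.6907 -0.1929  0.024 ]
  small [360.4 216.9] 0.9618332896256805 [ 0.5896 -0.2073  0.024 ]
E big [449.8  64.8] [48.9 58.7] [ 0.6906 -0.1923  0.024 ]
  small [325.4  91.8] 1.0261456453587254 [ 0.5932 -0.2124  0.024 ]
F big [428.8 188. ] [41.3 48. ] [ 0.6905 -0.1927  0.024 ]
  small [319.1 199.8] 1.101716084582679 [ 0.5926 -0.2039  0.024 ]
(array([ 0.68994819, -0.19244787,  0.02524538]), np.float64(0.10632020177805218)) (array([ 0.59485629, -0.21189548,  0.00564343]), np.float64(2.2804691666543087))
manual F small [ 0.5922827  -0.20891742  0.024     ] big [ 0.69073555 -0.19234439  0.024     ]
cap hole F [ 0.42663087 -0.20738845  0.031     ]
cap hole F [ 0.48948525 -0.25788408  0.031     ]
3.3307963267948963 [ 0.68  0.86 -0.77  1.57  0.68  0.99  1.46]
0.18920367320510345 [ 0.27  0.73 -0.07  1.61  0.07  0.81 -1.21]
```

```bash
python3 - <<'E'
from look import *
b=np.array([.6906,-.1926]);m=np.array([.5925,-.2112]);d=m-b; yaw=np.arctan2(-d[0],d[1]); p=b+.42*d
gripper_to(.045); go(p,yaw+np.pi/2,.32)
print(down(p,.1775,.15,15),current_ee_pos()); gripper_to(0,force=100); zp=current_ee_pos()[2]
print('gap',current_finger_gap(),current_grasp_force(),current_time())
down(p,.35,.25); print('gap',current_finger_gap())
t=tray(-.066,-.003); go((.55,-.05),2.5); go(t,TH+np.pi/2,.27)
print(down(t,.205,.2,20),current_ee_pos())
print(down(t,zp+.006+.0005,.05,20),current_ee_pos(),zp,current_force(),current_time())
E
```

```text
False [ 0.64992456 -0.20031598  0.17863352]
gap 0.017470453583614494 99.43673372268677 18.7917
gap 0.017540194156853373
False [0.50486981 0.07294925 0.20560153]
True [0.50501878 0.07464004 0.19050119] 0.178934045977074 [-1.95137809 -0.03560549  8.06054194] 22.2583
```

```bash
python3 - <<'E'
from look import *
zt=.1854
Rm=R.from_euler('z',TH).as_matrix()[:2,:2]
for dx,dy in ((0,0),(0,.0015),(0,-.0015),(.0015,0),(-.0015,0),(0,.003),(0,-.003)):
    q=tray(-.066+dx,-.003+dy)
    r=down(q,.1925,.06,40); r=down(q,zt,.04,30); e=np.array(current_ee_pos()); l=Rm.T@(e[:2]-TR)
    print(dx,dy,r,e[2].round(4),(l*1000).round(1),np.round(current_force(),1),np.round(current_moment(),2))
    if e[2]<.1868: break
print(current_time(),current_finger_gap())
C=cam('wrist'); im=capture('wrist'); save(im,'G.png'); cv2.imwrite('pics/G_big.png',cv2.resize(cv2.imread('pics/G.png'),(800,600)))
E
```

```text
0 0 True 0.19 [-65.4  -2.3] [-2.1  1.  12.2] [ 0.03  0.56 -0.04]
0 0.0015 True 0.1886 [-65.8  -1.1] [-0.5  2.   2.5] [ 1.    0.26 -0.2 ]
0 -0.0015 True 0.1901 [-65.5  -3. ] [-5.5 -1.3 18.9] [-0.41  0.94 -0.05]
0.0015 0 True 0.19 [-64.8  -2.4] [-3.6  0.1 18.5] [-0.3   0.99  0.11]
-0.0015 0 True 0.1899 [-66.1  -2.2] [-2.9  0.1 15.4] [-0.08  0.78 -0.16]
0 0.003 False 0.1849 [-66.1  -0.4] [-0.1 -1.6 -3.1] [-0.17 -0.    0.01]
25.125 0.01751008812503748
```

View pics/G_big.png

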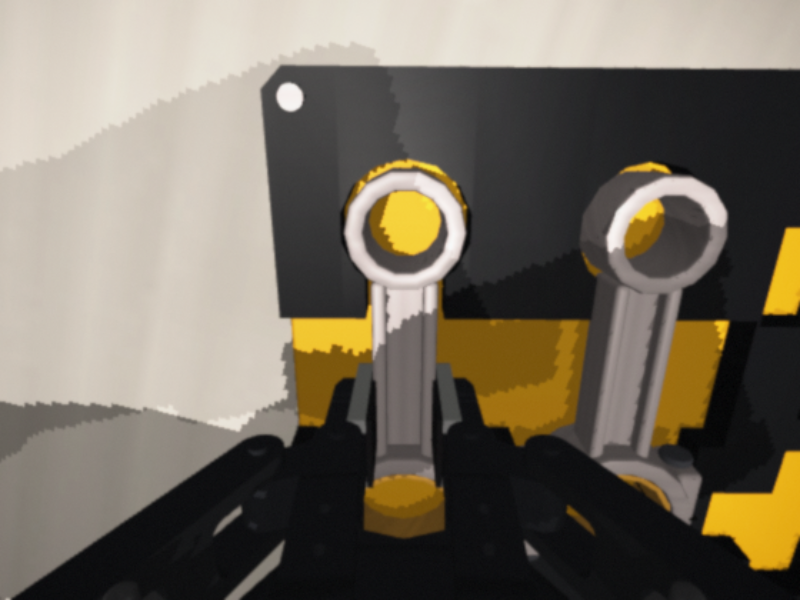

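The rod is down in nest a: its small end sits centred in the nest at (405,225), level with the kept rod. Releasing it and moving to the cap.

```bash
cat >> look.py <<'E'
Rm=R.from_euler('z',TH).as_matrix()[:2,:2]
def insert(x,y,zt,step=.0015):
    for i,j in ((0,.5),(0,1.5),(0,-.5),(1,.5),(-1,.5),(0,2.5),(0,-1.5),(1,1.5),(-1,1.5),(1,-1),(-1,-1)):
        q=tray(x+i*step,y+j*step); down(q,zt+.009,.08,50); r=down(q,zt,.04,30)
        e=np.array(current_ee_pos()); l=Rm.T@(e[:2]-TR)
        print(i,j,r,e[2].round(4),(l*1000).round(1),np.round(current_force(),1),round(current_time(),1))
        if e[2]<zt+.0015: return True
    return False
E
python3 - <<'E'
from look import *
e=current_ee_pos(); gripper_to(.045); down(e[:2],.30,.3)
h1=np.array([.4274,-.2075]);h2=np.array([.4902,-.258]);d=(h2-h1)/np.linalg.norm(h2-h1); yaw=np.arctan2(-d[0],d[1]); p=(h1+h2)/2+.001*d
t=tray(.084,.041)
for a in (yaw+np.pi/2,yaw-np.pi/2):
    for n,q,y in (('pick',p,a),('place',t,a+TH-yaw)):
        s=solve_ik([*q,.2],yawrot(y)); print(n,round(y,2),None if s is None else np.round(s,2))
print(p,yaw,current_time())
E
```

```text
pick -0.68 [ 0.33  0.53  0.04  2.04 -0.04  0.57 -1.84]
place 1.87 [ 0.01  0.76 -0.54  1.65  0.48  0.86 -0.42]
pick -3.82 [ 0.83  0.62 -0.63  2.    0.56  0.7   0.73]
place -1.27 [ 0.32  1.04 -1.18  1.62  1.02  1.21  2.35]
[ 0.45957929 -0.23337666] -2.2480566435330323 26.0833
```

```bash
python3 - <<'E'
from look import *
yaw=-2.248; p=np.array([.4596,-.2334]); ty=yaw+np.pi/2
go(p,ty,.32); view('H',('bearing_cap',))
print(down(p,.190,.15,15),current_ee_pos()); gripper_to(0,force=80); zp=current_ee_pos()[2]
print('gap',current_finger_gap(),current_grasp_force(),current_time())
down(p,.36,.25); print('gap',current_finger_gap())
t=tray(.084,.041); go((.52,-.05),.6); go(t,TH+np.pi/2,.30)
print(insert(.084,.041,zp+.006+.0005),current_finger_gap(),zp)
C=cam('wrist'); im=capture('wrist'); save(im,'J.png')
E
```

```text
H bearing_cap [([279, 192], 0.89)]
False [ 0.45993602 -0.23352933  0.19064206]
gap 0.022487528305671103 77.57365420460701 28.9333
gap 0.022373317727981804
0 0.5 False 0.1973 [83.9 41.7] [ 0.4 -0.  -4.4] 33.3
True 0.02284434882545234 0.19105590044477935
```

```bash
python3 - <<'E'
from look import *
e=current_ee_pos(); gripper_to(.045); down(e[:2],.32,.3)
go((.50,.30),np.pi/2,.33); view('K',('steel_pin','nest_pin','nest_cap'))
go((.50,.38),np.pi/2,.33); view('L',('steel_pin','bearing_cap')); print(current_time())
I=[cv2.imread(f'pics/{t}.png') for t in 'KL']; cs=[];C=[pickle.load(open(t+'.pkl','rb'))[0] for t in 'KL']
tiles=[]
for im,c in zip(I,C):
    x,y=proj(c,[.4819,.3869,.012]).astype(int); x0,y0=x-50,max(y-75,0); print(x0,y0,x,y)
    tiles.append(cv2.resize(im[y0:y0+150,x0:x0+100],(400,600),interpolation=cv2.INTER_CUBIC))
cv2.imwrite('pics/KL.png',np.hstack(tiles))
E
```

```text
K steel_pin [([261, 91], 0.56)]
K nest_pin [([422, 385], 0.68)]
K nest_cap []
L steel_pin [([266, 183], 0.78)]
L bearing_cap [([394, 375], 0.89)]
35.8333
211 15 261 90
214 110 264 185
```

View pics/KL.png

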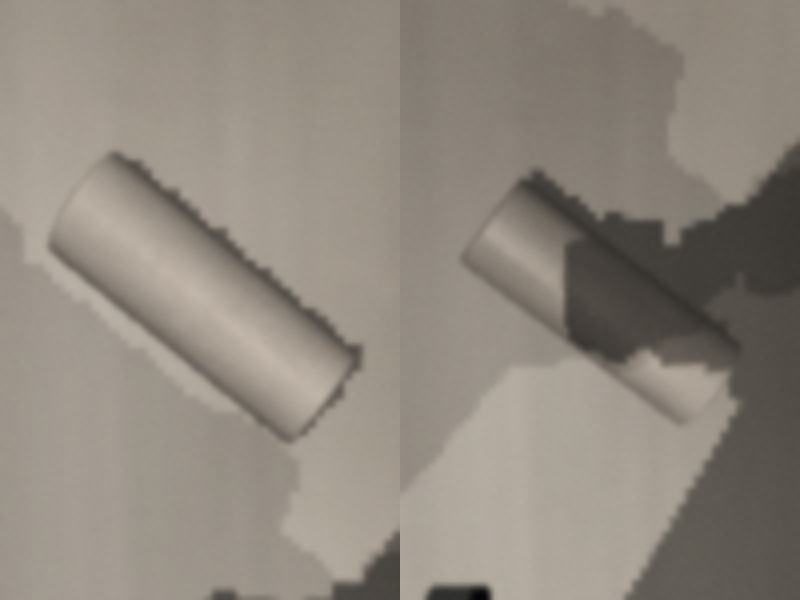

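Tile K shows the pin's end midpoints at (83,200) and (323,400), and tile L at (493,221) and (711,385); the two should give the same axis.

```bash
python3 - <<'E'
from look import *
C={t:pickle.load(open(t+'.pkl','rb'))[0] for t in 'KL'}
f=lambda o,a:(o[0]+a[0]/4,o[1]+a[1]/4)
k1,k2=f((211,15),(83,200)),f((211,15),(323,400)); l1,l2=f((214,110),(93,221)),f((214,110),(311,385))
E=[]
for t,a,b in (('K',k1,k2),('L',l1,l2)):
    A,B=at_z(C[t],a,.012),at_z(C[t],b,.012); E.append((A,B)); print(t,A,B,np.linalg.norm(A-B),(A+B)/2)
print(tri([(C['K'],k1),(C['L'],l1)]),tri([(C['K'],k2),(C['L'],l2)]))
d=np.mean([b-a for a,b in E],0); c=np.mean([(a+b)/2 for a,b in E],0)[:2]; th=np.arctan2(d[1],d[0]); print('c',c,'th',th)
# tool y perpendicular to pin: tool x along pin => yaw=th (mod pi); placed: pin along tray y => yaw TH+pi/2 or -pi/2
for y1,y2 in ((th,TH-np.pi/2),(th,TH+np.pi/2),(th+np.pi,TH+np.pi/2)):
    for y,q in ((y1,c),(y2,tray(.084,-.058))):
        s=solve_ik([*q,.2],yawrot(y)); print(round(y,2),None if s is None else np.round(s,2))
np.save('pin.npy',[*c,th])
E
```

```text
K [0.45773114 0.40696607 0.012     ] [0.50760269 0.36719969 0.012     ] 0.06378508802158177 [0.48266692 0.38708288 0.012     ]
L [0.45783092 0.40564204 0.012     ] [0.50783833 0.36631787 0.012     ] 0.06361707163654769 [0.48283462 0.38597995 0.012     ]
(array([0.458443  , 0.40654213, 0.01658903]), np.float64(0.05295774137892827)) (array([0.50763112, 0.36734173, 0.01507717]), np.float64(0.13223633361297352))
c [0.48275077 0.38653142] th -0.6697602354155456
-0.67 [-1.25  0.78  0.76  1.83 -0.71  0.84 -2.37]
-1.27 [-0.64  0.84  0.76  1.69 -0.71  0.91 -2.42]
-0.67 [-1.25  0.78  0.76  1.83 -0.71  0.84 -2.37]
1.87 [ 0.12  0.76 -0.48  1.62  0.43  0.86 -0.22]
2.47 [-0.35  0.74 -0.63  1.74  0.56  0.84 -0.34]
1.87 [ 0.12  0.76 -0.48  1.62  0.43  0.86 -0.22]
```

```bash
python3 - <<'E'
from look import *
x,y,th=np.load('pin.npy'); p=np.array([x,y])
go(p,th+np.pi,.28)
print(down(p,.177,.15,15),current_ee_pos()); gripper_to(0,force=60); zp=current_ee_pos()[2]
print('gap',current_finger_gap(),current_grasp_force(),current_time())
down(p,.32,.25); print('gap',current_finger_gap())
t=tray(.084,-.058); go(t,TH+np.pi/2,.32); down(t,.25,.25)
ok=insert(.084,-.058,zp+.006+.0005); print(ok,current_finger_gap(),zp)
if ok:
    e=current_ee_pos(); gripper_to(.04); down(e[:2],.33,.25); 
    go(tray(0,-.02),TH+np.pi/2,.42); im=capture('wrist'); save(im,'M.png')
    go((.40,.12),TH+np.pi/2,.42); im2=capture('top'); save(im2,'N.png'); print(current_time())
    a=cv2.resize(cv2.imread('pics/M.png'),(480,360)); b=cv2.resize(cv2.imread('pics/N.png')[130:270,390:510],(309,360))
    cv2.imwrite('pics/final.png',np.hstack([a,b]))
E
```

```text
False [0.48297942 0.38703117 0.17787868]
gap 0.022944498249864356 60.150039196014404 37.7083
gap 0.022647462851960756
0 0.5 False 0.1847 [ 83.9 -57.2] [-0.2  0.  -1.1] 41.5
True 0.022453616373768095 0.178425961971243
43.925
```

View pics/final.png

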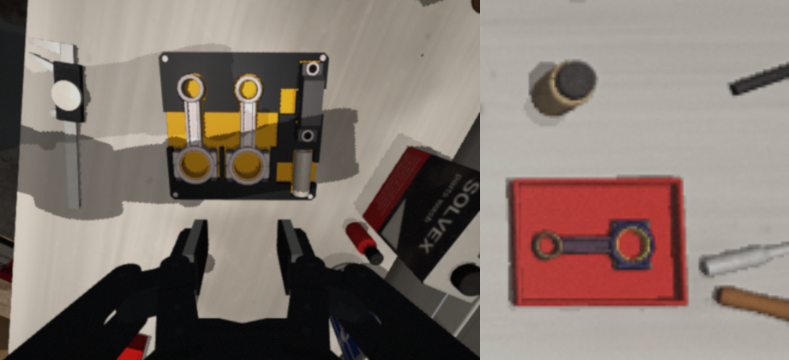

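The final picture shows both bright rods, the cap and the pin in their nests (left), and the blued rod flat within the red walls (right, 545–632, 243). The insert heights match full seating.

```bash
python3 -c "
from station import *
print(job_done(),current_time())"
```

```text
the job is handed in; nothing more can be done
the job is handed in; nothing more can be done
```

I handed the job in at about 44 s of the 72 s allowed: the blued rod is flat in the red tray, the new rod, cap and pin are seated in their nests, and the kept rod and bystanders were not touched; the station returned no verdict.

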